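# Load the sample mill and hold it running

## Task

Pluck the tall domed steel capsule from the pocket tray and stand it fully home in the round hole of the mill's square steel chuck, let go of it, and only then press the mill's black mushroom plunger halfway down (10 mm of its 20 mm travel, where the dark ring on its stem is level with the collar) and keep it there. It is a three-position dead-man control, so never push it near the bottom, and your program must finish while still holding it halfway. Leave the two short plugs in their pockets and the cups and loose lid where they stand.

Things in the scene. Friction and masses are not known exactly. Their poses are not given: they have to be found in the camera images.
- mill: the sample mill, a fixed low white console 130 mm (x) by 230 mm (y) with its deck 50 mm above the table; origin at the centre of its underside on the table. The chuck stands on the deck at its own y = +70 mm, the plunger at its own y = -70 mm, both at its x = 0. It may stand on either side of the table and be turned by up to 0.3 rad
- chuck_hole0 (a point): centre of the mouth of the chuck's hole: a vertical round blind hole 18 mm in diameter with a 2 mm chamfer, 16 mm deep, in a square steel block 50 x 50 mm and 20 mm tall that stands on the mill's deck; the mouth is 70 mm above the table
- plunger_top (a point): centre of the flat top of the plunger's black mushroom cap (44 mm diameter, 12 mm thick, top flat over 38 mm), 92 mm above the table when released; it moves straight down with the plunger. The steel stem below (22 mm diameter) carries a dark ring 10 mm above the grey collar at rest
- plunger (a joint): plunger travel in m: 0 released (up), 0.010 halfway, 0.020 at the bottom stop. A spring returns it: about 4 N to start it, 8 N halfway, 12 N at the bottom
- tray: fixed white pocket tray 100 mm (x) by 150 mm (y), 20 mm tall, with 2 x 3 round pockets 18 mm in diameter and 14 mm deep at 50 mm pitch (own x = -25, +25 mm; own y = -50, 0, +50 mm); origin at the centre of its underside. It stands on the other side of the table from the mill, turned by up to 0.3 rad
- capsule: the steel capsule to load, an upright cylinder 16 mm in diameter and 44 mm tall, straight-sided from 2 to 36 mm and domed above, about 40 g; it stands in one of the pockets and shows 30 mm above the tray; origin at the centre of its underside, z along its length, up. Seated in the chuck it shows 28 mm
- plug_a: bystander in the tray: short steel plug with a flat top, 16 mm diameter, 26 mm tall, standing in a pocket and showing 12 mm above the tray; origin at the centre of its underside
- plug_b: bystander in the tray: short steel plug with a flat top, 16 mm diameter, 26 mm tall, standing in a pocket and showing 12 mm above the tray; origin at the centre of its underside
- cup_a: bystander: closed specimen cup, white with a red screw lid, 60 mm diameter, 65 mm tall; origin at the centre of its underside
- cup_b: bystander: closed specimen cup, white with a red screw lid, 60 mm diameter, 65 mm tall; origin at the centre of its underside
- cup_c: bystander: closed specimen cup, white with a red screw lid, 60 mm diameter, 65 mm tall; origin at the centre of its underside
- cup_d: bystander: closed specimen cup, white with a red screw lid, 60 mm diameter, 65 mm tall; origin at the centre of its underside
- loose_lid: bystander: a red cup lid lying on the table, 60 mm diameter, 13 mm tall; origin at the centre of its underside

How it is judged (in metres and radians):
On the way, in this order (a step that is already met when the one before it is completed fails the run):
1. the capsule stands fully home in the chuck, let go, with the plunger still up (z of capsule in the frame of chuck_hole0 below -0.013 m and horizontal distance between capsule and chuck_hole0 below 0.005 m and angle between capsule's own z axis and vertical below 0.25 rad and contact force between the fingers and capsule below 0.2 N and value of joint plunger below 0.002 m), for 0.2 s.
2. the robot holds the plunger halfway down, capsule in the chuck (z of capsule in the frame of chuck_hole0 below -0.013 m and horizontal distance between capsule and chuck_hole0 below 0.005 m and angle between capsule's own z axis and vertical below 0.25 rad and contact force between the fingers and capsule below 0.2 N and value of joint plunger between 0.0065 and 0.0135 m and contact force between any of the fingers, the arm and mill above 2 N), for 1 s.
At the end, for the whole second after the job is handed in: The capsule stands in the chuck with its foot at least 13 mm below the mouth, within 5 mm of the hole's axis and 0.25 rad of upright, untouched by the fingers; the robot itself presses the plunger with more than 2 N and keeps it 6.5 to 13.5 mm down (halfway is 10 mm) (all of step 2 and linear speed of capsule below 0.02 m/s); the arm keeps its last pose, push and grip.
It fails at once if the plunger is pushed more than 17 mm down, near its bottom (value of joint plunger above 0.017 m).
It fails at once if a short plug is taken from or knocked out of its pocket (moved over 15 mm) (distance of any of plug_a, plug_b from where it was at the start of the episode above 0.015 m).
It fails at once if a cup or the loose lid is moved by more than 30 mm (distance of any of cup_a, cup_b, cup_c, cup_d, loose_lid from where it was at the start of the episode above 0.03 m).
It also fails if it takes over 59 s, if anything falls off the work surface, if the arm or the gripper's body presses on something with over 40 N, if the wrist force passes 120 N, or if a joint passes its speed limit or range.

## Robot

A 6-joint arm with a two-finger parallel gripper is mounted at the origin on the work surface. World frame = base frame: x ahead of the robot, y to its left, z up, the work surface at z = 0. Lengths are in mm, angles in rad, forces in N, time in s.
With the tool pointing down it reaches from about 300 to 875 mm from the base axis. Payload 4.2 kg.
Tool frame: the origin (TCP) lies midway between the tips of the shut fingers; the grasp point (between the pads) lies 19 mm behind it (robot.hold_point_z is the distance from the TCP to the grasp point, in mm); z points along the fingers, y is the direction in which the jaws open and shut (so a half turn about z gives the same grasp; the last joint's range is limited). The gripper opens to 85 mm and grips with 20 to 120 N. Pads are 22 mm wide; open, the fingers measure 114 mm over their backs; the gripper's body (76 mm by 85 mm) begins 54 mm behind the grasp point. The pads swing forward as they close: fully open they stand 13 mm farther back than shut.
Start: joints at [1.083, 0.32, 1.565, -0, 1.257, -0.02], TCP at [259.285, 513.237, 231.338] pointing down, gripper open.
Joint ranges: [-3.11, 3.11], [-0.84, 2.01], [0.21, 2.61], [-1.34, 4.49], [0.05, 2.63], [-2.56, 2.56]. Speed limits (rad/s): [2.57, 2.57, 3.14, 3.14, 3.14, 3.14].

## Interface

Orientations are given as a 3x3 rotation matrix whose columns are the frame's x, y, z axes.
In Python, from cell import robot gives the robot as it stands.
- The arm moves only by the tool servo_tool, never from a script. Its argument "plan" is a list of rows, each a list of 4 numbers: the shift along the tool's x, y, z in m, then the turn about the tool's z in rad. In form: [[tx, ty, tz, spin], ...]. A call has 1 to 10 rows; each row shifts and turns the commanded pose from where the row before left it, along the tool's axes as they then stand; what a row does not reach is not made up. A row lasts 1/8 s, in which the tool goes at most 62.5 mm and 10.7 degrees, less where a joint would pass 70% of its speed; a pose out of reach is approached as far as the arm can. A call is refused whole if a number of a shift passes 0.0625 or a number of a turn 0.188, either way. A call with a gripper value outside its range is refused whole. "hand" is the opening in per cent of the stroke, from 0 (shut) to 100 (fully open), set as the call begins (left out, the last holds). The fingers move at their own pace and stop on an object; "grip_force" is the grip in N (left out, the last holds). Time passes only in rows, so rows that do not move let the fingers close. It gives the time, the measured TCP pose, the force and the opening at its end, in the units of the state.
- robot.read_state(): the state, without advancing time (a new reading comes with each control period).
- robot.get_image(name): name is "side" or "top" or "wrist"; returns a dict with "pixels" (480x640x3 uint8, red, green, blue), "fx", "fy", "cx", "cy" (pixels), "eye" and "attitude" of the camera in the world; the wrist camera has in their place "tool_from_camera" (4x4, takes a point from camera to tool coordinates, whose origin is the TCP and whose axes are the flange's). Camera axes: x right, y down, z forward; pixel columns grow to the right and rows downward; lengths in mm; the calibration is good to about 2 mm. A picture is of the moment at which its call begins: read the wrist's pose just before it. There is no depth.
- robot.hand_in(): hands the job in, once; it reports no verdict.
The state is a dict: "t": time; "joint_positions": joint angles; "qvel": joint speeds; "joint_efforts": joint torques, N m; "eef_pos": TCP position; "orientation": TCP orientation; "wrist_force": force on the tool from outside, world axes, zero at the start; "wrist_torque": the same for the moment, N m; "finger_gap": opening from 0.0 (shut) to 1.0 (fully open).
Only numpy, scipy, OpenCV 4.12 (cv2) and the standard library are available. Lean on these libraries where they do the work, as an engineer would, in place of code of your own. Each camera call takes 0.05 s, during which the arm holds its last target. There are 200 camera calls.

## Working session

There is one attempt and no reset: what is moved stays moved. The work goes in short steps, Python scripts to look and compute and a tool call to move; the robot and the scene stay as the last step left them, time stands still between calls to the robot, and variables do not carry over. Pictures are saved under pics/ and viewed, about 8 in all and at most 12, crops included, and the job is handed in when it is done.

Besides the shell and the picture viewer there is one more tool, called after "Call:" in YAML: its name, and indented under it one key for each argument. servo_tool: Moves the arm, as the interface text tells. Its arguments: {"type":"object","properties":{"plan":{"type":"array"},"hand":{"type":"number"},"grip_force":{"type":"number"}},"required":["plan"]}

```bash
mkdir -p pics; ls; python3 - <<'E'
from cell import robot
import cv2,pickle
s=robot.read_state(); print(s)
d={}
for n in("top","side","wrist"):
    im=robot.get_image(n); d[n]=im
    cv2.imwrite(f"pics/{n}0.png",im["pixels"][:,:,::-1])
    print(n,{k:v for k,v in im.items() if k!="pixels"})
pickle.dump((s,d),open("d0.pkl","wb"))
E
```

```text
pics
{'t': 0.0, 'joint_positions': array([ 1.08298555e+00,  3.20326687e-01,  1.56571394e+00,  6.61170708e-06,
        1.25743279e+00, -2.00320899e-02]), 'qvel': array([ 0.00093445, -0.00156286,  0.00151396,  0.00080568,  0.00081682,
       -0.00054586]), 'joint_efforts': array([-4.19589751e-04, -4.15531969e+01, -2.34162211e+01,  6.72593842e-05,
        8.09867779e-03,  5.65464347e-06]), 'eef_pos': array([259.04878138, 512.7781623 , 230.44875113]), 'orientation': array([[-8.92571150e-01,  4.50905706e-01, -8.87055109e-04],
       [ 4.50906577e-01,  8.92569610e-01, -1.65844161e-03],
       [ 4.39576465e-05, -1.88025612e-03, -9.99998231e-01]]), 'wrist_force': array([0.14043954, 0.86424642, 0.05586326]), 'wrist_torque': array([ 0.00623419, -0.06885395,  0.0040991 ]), 'finger_gap': 1.001883980010843}
top {'fx': 459.18905956152355, 'fy': 459.18905956152355, 'cx': 319.85305866241305, 'cy': 243.9352233507372, 'eye': array([ 567.36936911,  -15.66051759, 1013.34849639]), 'attitude': array([[ 2.19624845e-02, -9.98515040e-01,  4.98534236e-02],
       [-9.99758703e-01, -2.19566657e-02,  6.64429847
[... 160 characters left out ...]
7093283700266, 'eye': array([520.56379293, 769.928629  , 640.83691433]), 'attitude': array([[-0.98903015, -0.07350458,  0.12812668],
       [-0.1471407 ,  0.56658089, -0.81076242],
       [-0.01299938, -0.82072113, -0.5711811 ]])}
wrist {'fx': 332.9275555263879, 'fy': 332.9275555263879, 'cx': 313.4731550029325, 'cy': 241.62591725815548, 'tool_from_camera': array([[ 8.87608438e-05, -9.53785356e-01, -3.00488745e-01,
         7.73346420e+01],
       [ 9.99999480e-01, -2.20728164e-04,  9.96004321e-04,
         6.84995115e-01],
       [-1.01630067e-03, -3.00488677e-01,  9.53784841e-01,
        -1.41853957e+02],
       [ 0.00000000e+00,  0.00000000e+00,  0.00000000e+00,
         1.00000000e+00]])}
```

View pics/top0.png

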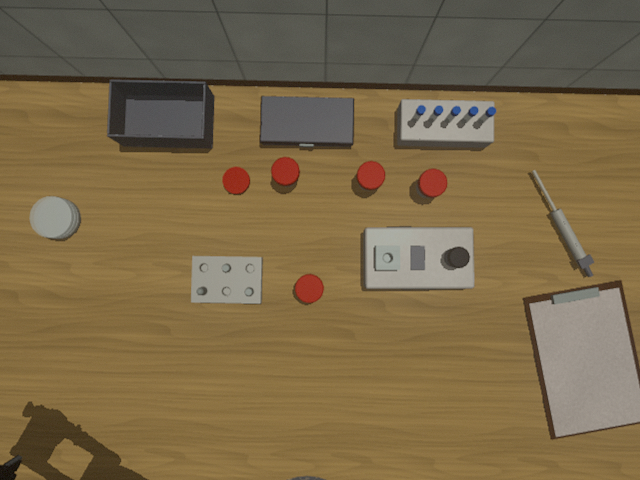

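View pics/side0.png

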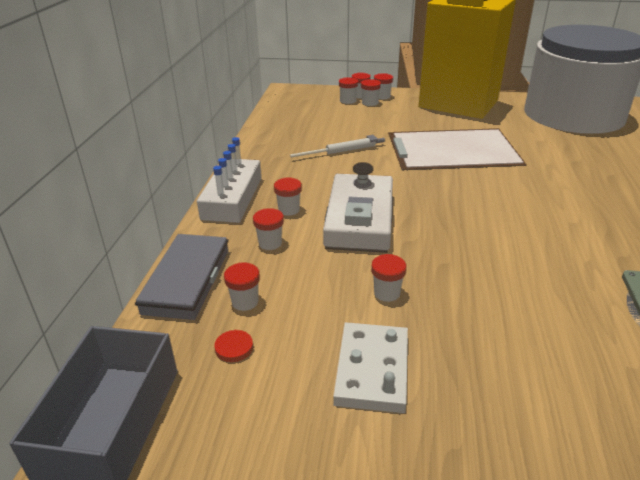

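Top view: tray centred at about (227,280) with the capsule in its lower-left pocket (202,291); mill at (418,258) with chuck hole (388,258) and plunger (457,257). Side view confirms the tall capsule at (389,380), with plugs at (356,356) and (391,336).

```bash
cat > h.py <<'E'
import numpy as np,cv2
def ray(im,u,v,z,eye=None,att=None):
    e=im["eye"] if eye is None else eye; A=im["attitude"] if att is None else att
    d=A@np.array([(u-im["cx"])/im["fx"],(v-im["cy"])/im["fy"],1.]); return e+d*(z-e[2])/d[2]
def wcam(s,im):
    T=im["tool_from_camera"];R=s["orientation"]
    return s["eef_pos"]+R@T[:3,3],R@T[:3,:3]
def two(a,pa,b,pb):
    M=[];r=[]
    for im,p in((a,pa),(b,pb)):
        d=im["attitude"]@np.array([(p[0]-im["cx"])/im["fx"],(p[1]-im["cy"])/im["fy"],1.]);d/=np.linalg.norm(d)
        P=np.eye(3)-np.outer(d,d);M.append(P);r.append(P@im["eye"])
    return np.linalg.lstsq(np.vstack(M),np.hstack(r),rcond=None)[0]
E
python3 - <<'E'
import pickle
from h import *
s,d=pickle.load(open("d0.pkl","rb")); t=d["top"]; px=t["pixels"]
hsv=cv2.cvtColor(px,cv2.COLOR_RGB2HSV)
m=((hsv[:,:,1]<45)&(hsv[:,:,2]>120)).astype(np.uint8)*255
for name,(x0,y0,x1,y1),z in(("tray",(180,245,275,315),20),("mill",(350,215,490,300),50)):
    q=np.zeros_like(m);q[y0:y1,x0:x1]=m[y0:y1,x0:x1]
    q=cv2.morphologyEx(q,cv2.MORPH_CLOSE,np.ones((3,3)))
    c=max(cv2.findContours(q,0,2)[0],key=cv2.contourArea)
    P=np.array([ray(t,u,v,z)[:2] for u,v in c[:,0]],np.float32)
    r=cv2.minAreaRect(P);b=cv2.boxPoints(r);print(name,r,b.tolist())
for n,u,v,z in(("cap",202,291,60),("hole",388,258,70),("plung",457,257,92),("cup",309,289,65),("cup2",371,175,65),("cup3",433,183,65),("pockets?",249.5,268,20)):print(n,ray(t,u,v,z)[:2].round(1))
g=np.hstack([cv2.resize(px[245:315,180:275],None,fx=4,fy=4,interpolation=2),cv2.resize(px[223:293,365:475],None,fx=3.8,fy=4,interpolation=2)])
cv2.imwrite("pics/crop.png",g[:,:,::-1]);print(g.shape)
E
```

```text
tray ((536.1100463867188, 185.9254608154297), (149.7940673828125, 100.03569030761719), 89.98577117919922) [[486.0736083984375, 111.04085540771484], [586.1092529296875, 111.0160140991211], [586.146484375, 260.81005859375], [486.11083984375, 260.83489990234375]]
mill ((592.819580078125, -224.4051513671875), (125.85025024414062, 224.6798858642578), 1.2573782205581665) [[527.4444580078125, -113.47306823730469], [532.374755859375, -338.0988464355469], [658.1947021484375, -335.33721923828125], [653.264404296875, -110.71145629882812]]
cap [512.2 226.5]
hole [ 588.6 -155.6]
plung [ 593.2 -290.7]
cup [521.4   5.3]
cup2 [ 760.8 -118.4]
cup3 [ 746.9 -247.7]
pockets? [561.6 135.8]
(280, 798, 3)
```

View pics/crop.png

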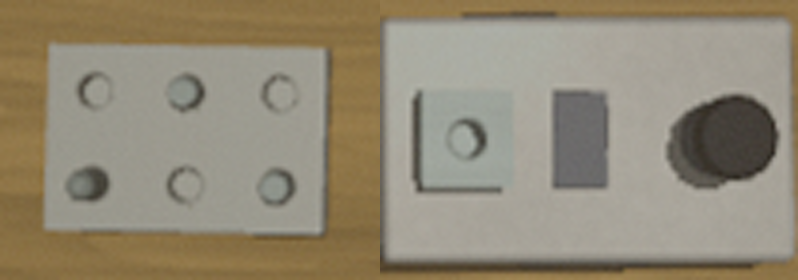

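Crop: capsule in the lower-left pocket, plugs top-middle and lower-right (neighbours in +x and −y of the capsule are empty); chuck hole at crop (466,138). I'll turn the jaws along world x and look from close up.

Call:
servo_tool:
  plan:
    - [0,0,0,0.184]
    - [0,0,0,0.184]
    - [0,0,0,0.184]
    - [0,0,0,0.184]
    - [0,0,0,0.184]
    - [0,0,0,0.183]
  hand: 50

```text
t: 0.9
eef_pos: [259.2, 513.1, 231.0]
orientation: [[0.006, 1.0, -0.0], [1.0, -0.006, -0.001], [-0.001, -0.0, -1.0]]
wrist_force: [-0.4, 0.6, -0.1]
finger_gap: 0.503
```

Call:
servo_tool:
  plan:
    - [-0.03,0.03,0.005,0]
    - [-0.04,0.04,0.005,0]
    - [-0.04,0.04,0.01,0]
    - [-0.04,0.04,0.01,0]
    - [-0.04,0.04,0.01,0]
    - [-0.04,0.04,0.01,0]
    - [-0.03,0.02,0,0]
    - [-0.017,0.004,0,0]
    - [0,0,0,0]
    - [0,0,0,0]

```text
t: 2.15
eef_pos: [512.5, 237.3, 181.6]
orientation: [[-0.001, 1.0, 0.0], [1.0, 0.001, 0.001], [0.001, 0.0, -1.0]]
wrist_force: [0.2, 0.8, -0.2]
finger_gap: 0.502
```

```bash
python3 - <<'E'
from cell import robot
import pickle
from h import *
s=robot.read_state(); im=robot.get_image("wrist"); pickle.dump((s,im),open("d1.pkl","wb"))
print(s["eef_pos"],s["orientation"].round(3).tolist(),s["finger_gap"])
cv2.imwrite("pics/w1.png",im["pixels"][:,:,::-1])
E
```

```text
[512.53906747 237.30213383 181.55265611] [[-0.001, 1.0, 0.0], [1.0, 0.001, 0.001], [0.001, 0.0, -1.0]] 0.502032101720343
```

View pics/w1.png

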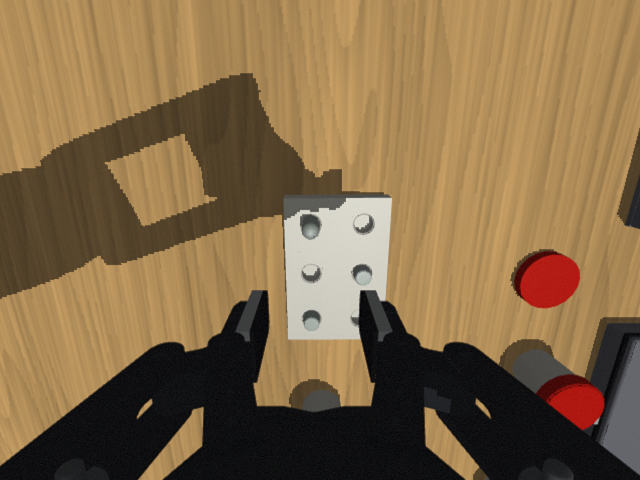

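Wrist view: capsule at about (311,227), its top toward (311,235), empty pockets at (364,223) and (311,272).

```bash
python3 - <<'E'
import pickle
from h import *
s,im=pickle.load(open("d1.pkl","rb")); e,A=wcam(s,im)
for n,u,v,z in(("pk+25+50",364,223.5,20),("pk-25,0",311.5,272.5,20),("pk-25-50 plug",311.5,320,32),("plug+25,0",363,274,32),("cap",311,227,30),("cap top",311,235,50)):print(n,ray(im,u,v,z,e,A)[:2].round(1))
px=im["pixels"];g=cv2.resize(px[190:340,275:400],None,fx=4,fy=4,interpolation=cv2.INTER_CUBIC)
cv2.imwrite("pics/w1c.png",g[:,:,::-1])
gr=cv2.cvtColor(px,cv2.COLOR_RGB2GRAY)
for p in((512,236,6),(512,236,20),(512,236,42),(512,236,50)):
    c=A.T@(np.array(p)-e);print(p,im["fx"]*c[0]/c[2]+im["cx"],im["fy"]*c[1]/c[2]+im["cy"])
E
```

```text
pk+25+50 [560.  237.7]
pk-25,0 [510.7 188. ]
pk-25-50 plug [510.7 142.2]
plug+25,0 [559.5 191.5]
cap [510.3 236.9]
cap top [510.4 235.2]
(512, 236, 6) 312.89760703588325 221.62371595539074
(512, 236, 20) 312.8804953943834 225.2179828989764
(512, 236, 42) 312.8504438278178 231.53025588053032
(512, 236, 50) 312.8384164571654 234.05658164269698
```

View pics/w1c.png

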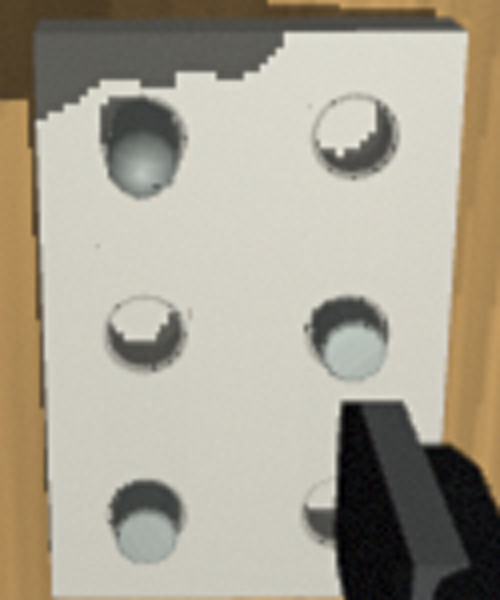

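Call:
servo_tool:
  plan:
    - [0,-0.002,0.02,0]
    - [0,0,0.04,0]
    - [0,0,0.04,0]
    - [0,0,0.03,0]
    - [0,0,0.016,0]
    - [0,0,0.01,0]
    - [0,0,0,0]
    - [0,0,0,0]

```text
t: 3.2
eef_pos: [512.0, 236.7, 26.3]
orientation: [[-0.0, 1.0, 0.002], [1.0, 0.0, 0.001], [0.001, 0.002, -1.0]]
wrist_force: [-0.3, 0.7, 0.3]
finger_gap: 0.496
```

Call:
servo_tool:
  plan:
    - [0,0,0,0]
    - [0,0,0,0]
    - [0,0,0,0]
    - [0,0,0,0]
    - [0,0,0,0]
    - [0,0,0,0]
    - [0,0,0,0]
    - [0,0,0,0]
  hand: 0
  grip_force: 30

```text
t: 4.2
eef_pos: [511.4, 236.4, 25.9]
orientation: [[0.0, 1.0, 0.001], [1.0, -0.0, 0.0], [0.0, 0.001, -1.0]]
wrist_force: [-0.9, 0.6, 5.7]
finger_gap: 0.175
```

Call:
servo_tool:
  plan:
    - [0,0,-0.01,0]
    - [0,0,-0.03,0]
    - [0,0,-0.05,0]
    - [0,0,-0.05,0]
    - [0,0,-0.04,0]
    - [0,0,-0.015,0]
    - [-0.02,0.004,-0.01,0]
    - [-0.04,0.009,0,0]
    - [-0.05,0.01,0,0]
    - [-0.05,0.01,0,0]

```text
t: 5.45
eef_pos: [543.5, 73.5, 228.4]
orientation: [[-0.0, 1.0, -0.004], [1.0, 0.0, -0.001], [-0.001, -0.004, -1.0]]
wrist_force: [0.8, -0.1, -0.4]
finger_gap: 0.171
```

Call:
servo_tool:
  plan:
    - [-0.05,0.01,0,0]
    - [-0.05,0.01,0,0]
    - [-0.05,0.01,0,0]
    - [-0.045,0.01,0,0]
    - [-0.025,0.004,0,0]
    - [-0.012,0,0,0]
    - [0,0,0,0]
    - [0,0,0,0]

```text
t: 6.45
eef_pos: [587.8, -154.9, 230.0]
orientation: [[-0.001, 1.0, -0.001], [1.0, 0.001, 0.001], [0.001, -0.001, -1.0]]
wrist_force: [0.1, 0.0, -0.6]
finger_gap: 0.173
```

```bash
python3 - <<'E'
from cell import robot
import pickle
from h import *
s=robot.read_state(); im=robot.get_image("wrist"); pickle.dump((s,im),open("d2.pkl","wb"))
print(s["eef_pos"],s["orientation"].round(3).tolist(),s["finger_gap"])
px=im["pixels"];e,A=wcam(s,im)
for p in((589,-156,70),):
    c=A.T@(np.array(p)-e);print(p,im["fx"]*c[0]/c[2]+im["cx"],im["fy"]*c[1]/c[2]+im["cy"])
g=np.hstack([cv2.resize(px[150:300,250:375],None,fx=3.2,fy=3.2,interpolation=2),cv2.resize(px[:,:,:],None,fx=.6,fy=1)[:480]])
cv2.imwrite("pics/w2.png",g[:,:,::-1])
E
```

```text
[ 587.84439265 -154.91016164  229.97051464] [[-0.001, 1.0, -0.001], [1.0, 0.001, 0.001], [0.001, -0.001, -1.0]] 0.17279961608281716
(589, -156, 70) 314.84786935241755 225.41998656580753
```

View pics/w2.png

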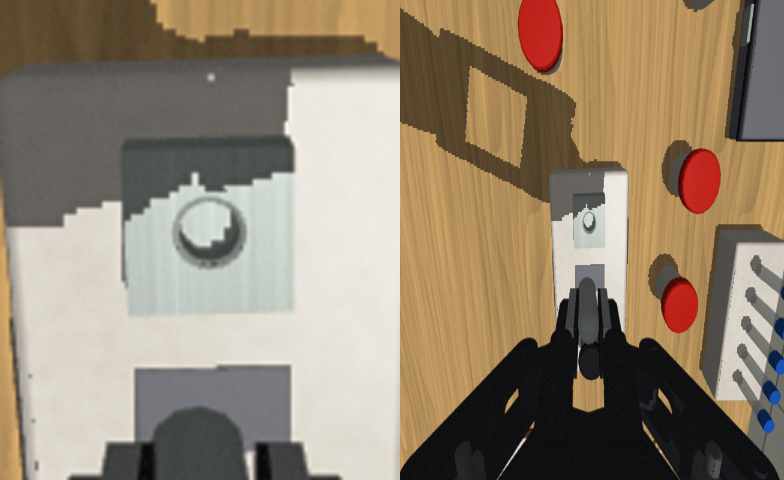

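Hole rim centre at pixel (315.3,222.7); the held capsule's foot reaches up to (312,277).

```bash
python3 - <<'E'
import pickle
from h import *
s,im=pickle.load(open("d2.pkl","rb")); e,A=wcam(s,im)
px=im["pixels"]
print("hole",ray(im,315.2,222.6,70,e,A).round(1), "tcp",s["eef_pos"].round(1))
T=im["tool_from_camera"];R=T[:3,:3]
for y in(0,-2,2):
  for x in (-2,0,2):
    P=[np.array([x+8*np.cos(a),y+8*np.sin(a),z]) for a in np.linspace(0,6.28,40) for z in(20,18,)]
    q=[R.T@(p-T[:3,3]) for p in P];uv=np.array([[im["fx"]*c[0]/c[2]+im["cx"],im["fy"]*c[1]/c[2]+im["cy"]] for c in q])
    print(x,y,"top v",uv[:,1].min().round(1),"u",uv[:,0].min().round(1),uv[:,0].max().round(1))
gr=cv2.cvtColor(px,cv2.COLOR_RGB2GRAY)
print(gr[268:292,312]); 
for r in(284,287,288):print(gr[r,290:336])
# top view of hole, deck & square
s0,d=pickle.load(open("d0.pkl","rb"));t=d["top"]
print("top hole",ray(t,365+466/3.8,223+138/4,70).round(1))
E
```

```text
hole [ 589.3 -153.3   70. ] tcp [ 587.8 -154.9  230. ]
-2 0 top v 279.3 u 298.5 328.7
0 0 top v 275.8 u 298.4 328.7
2 0 top v 272.2 u 298.4 328.8
-2 -2 top v 279.3 u 294.7 324.9
0 -2 top v 275.8 u 294.7 324.9
2 -2 top v 272.2 u 294.6 325.0
-2 2 top v 279.3 u 302.3 332.4
0 2 top v 275.8 u 302.2 332.5
2 2 top v 272.2 u 302.2 332.6
[120 120 122 122 120 119 121 121 112  78  64  68  67  71  70  68  67  70
  68  71  69  71  69  69]
[215 212 113 108 118 116 120 116  85  67  64  67  67  68  67  68  66  68
  69  71  69  70  67  72  68  67  68  69  68  67  65  69  65  61  79 115
 122 120 121 120 121 119 120 119 119 120]
[218 211 114 107 115 117 113  84  68  67  69  69  69  67  65  67  67  70
  68  69  70  69  71  69  70  68  70  67  68  68  66  68  67  68  67  84
 118 121 118 120 116 118 120 118 121 119]
[115 113  74  73  57  56  54  41  54  65  69  70  68  68  68  69  70  68
  69  69  70  69  69  70  69  70  69  68  69  69  69  68  65  66  61  72
 117 121 118  96  58  54  56  63  78  76]
top hole [ 594.1 -360.2   70. ]
```

Call:
servo_tool:
  plan:
    - [0.001,0.0025,0.02,0]
    - [0,0,0.04,0]
    - [0,0,0.04,0]
    - [0,0,0.02,0]
    - [0,0,0.01,0]
    - [0,0,0.005,0]
    - [0,0,0,0]
    - [0,0,0,0]

```text
t: 7.5
eef_pos: [591.4, -154.9, 96.3]
orientation: [[-0.0, 1.0, 0.002], [1.0, 0.0, -0.0], [-0.0, 0.002, -1.0]]
wrist_force: [-0.6, -0.4, 0.8]
finger_gap: 0.174
```

```bash
python3 - <<'E'
from cell import robot
import pickle
from h import *
s=robot.read_state(); im=robot.get_image("wrist");sd=robot.get_image("side"); pickle.dump((s,im,sd),open("d3.pkl","wb"))
print(s["eef_pos"],s["wrist_force"],s["finger_gap"])
g=np.hstack([cv2.resize(im["pixels"][200:350,250:375],None,fx=3.2,fy=3.2,interpolation=2),cv2.resize(sd["pixels"][140:290,300:425],None,fx=3.2,fy=3.2,interpolation=2)])
cv2.imwrite("pics/w3.png",g[:,:,::-1])
E
```

```text
[ 591.36165367 -154.85649596   96.27573935] [-0.61354418 -0.39750139  0.79349346] 0.1743292364925877
```

View pics/w3.png

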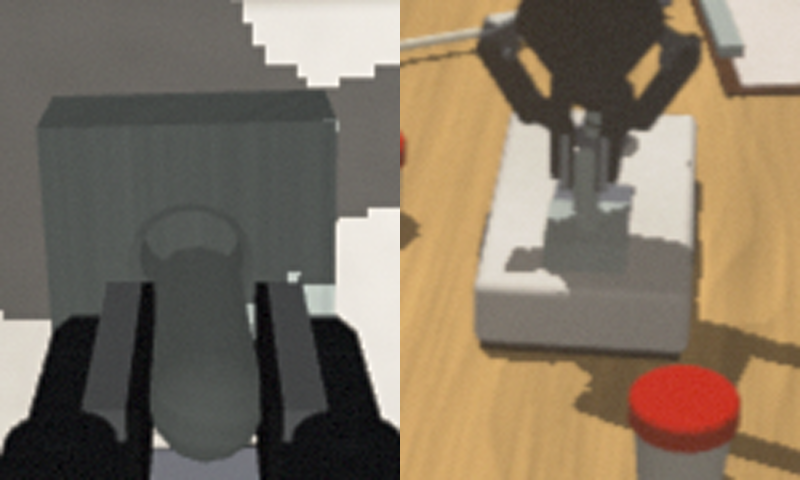

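Left half: rim of the hole spans crop x 141–243 with its far edge at crop y 205; the foot spans 153–248 with its far edge at y 247, so the capsule sits ~1.5 mm too far in +x.

```bash
python3 - <<'E'
import pickle
from h import *
s,im,sd=pickle.load(open("d3.pkl","rb")); e,A=wcam(s,im)
zf=s["eef_pos"][2]-20
f=lambda cx,cy:(250+(cx+.5)/3.2-.5,200+(cy+.5)/3.2-.5)
a=ray(im,*f(192,205),70,e,A);print("rim far edge -> centre",a-[0,11,0])
print("rim L/R",ray(im,*f(141,250),70,e,A)[0],ray(im,*f(243,250),70,e,A)[0])
print("block edges x",ray(im,*f(38,128),70,e,A)[0],ray(im,*f(336,119),70,e,A)[0],"far y -> centre",ray(im,*f(190,126),70,e,A)[1]-25)
for z in(zf,zf+2):print("foot far ->centre",ray(im,*f(200,247),z,e,A)-[0,8,0],"LR",ray(im,*f(153,280),z,e,A)[0],ray(im,*f(248,280),z,e,A)[0])
E
```

```text
rim far edge -> centre [ 589.29081021 -153.51129192   70.        ]
rim L/R 580.531736732082 597.998286289782
block edges x 563.9209322015339 613.0573219365557 far y -> centre -153.55608842567818
foot far ->centre [ 590.64628876 -155.47730297   76.27573935] LR 582.8213728855163 598.6274469755615
foot far ->centre [ 590.65005648 -154.60780377   78.27573935] LR 582.9218523562349 598.532571871089
```

Call:
servo_tool:
  plan:
    - [0.0014,-0.0015,0,0]
    - [0,0,0,0]
    - [0,0,0.003,0]
    - [0,0,0.003,0]
    - [0,0,0.002,0]
    - [0,0,0.002,0]
    - [0,0,0.002,0]
    - [0,0,0,0]

```text
t: 8.6
eef_pos: [589.3, -153.4, 83.1]
orientation: [[0.0, 1.0, -0.0], [1.0, -0.0, 0.0], [0.0, -0.0, -1.0]]
wrist_force: [0.3, 0.6, -1.7]
finger_gap: 0.171
```

Call:
servo_tool:
  plan:
    - [0,0,0.002,0]
    - [0,0,0.002,0]
    - [0,0,0.002,0]
    - [0,0,0.001,0]
    - [0,0,0,0]
    - [0,0,0,0]

```text
t: 9.35
eef_pos: [589.3, -153.3, 76.2]
orientation: [[-0.0, 1.0, -0.0], [1.0, 0.0, 0.0], [0.0, -0.0, -1.0]]
wrist_force: [0.2, 0.7, -0.5]
finger_gap: 0.177
```

Going in freely, foot about 2 mm off the bottom. A little further, then release and raise.

Call:
servo_tool:
  plan:
    - [0,0,0.001,0]
    - [0,0,0.001,0]
    - [0,0,0,0]
    - [0,0,0,0]

```text
t: 9.85
eef_pos: [589.3, -153.3, 74.3]
orientation: [[0.0, 1.0, 0.0], [1.0, -0.0, 0.0], [0.0, 0.0, -1.0]]
wrist_force: [0.7, 0.2, -1.3]
finger_gap: 0.169
```

Call:
servo_tool:
  plan:
    - [0,0,0,0]
    - [0,0,0,0]
    - [0,0,0,0]
    - [0,0,0,0]
    - [0,0,0,0]
    - [0,0,0,0]
  hand: 40

```text
t: 10.6
eef_pos: [589.3, -153.3, 74.3]
orientation: [[-0.0, 1.0, 0.0], [1.0, 0.0, 0.0], [0.0, 0.0, -1.0]]
wrist_force: [-1.1, 0.4, -0.3]
finger_gap: 0.402
```

Call:
servo_tool:
  plan:
    - [0,0,-0.01,0]
    - [0,0,-0.03,0]
    - [0,0,-0.04,0]
    - [0,0,-0.04,0]
    - [0,0,-0.03,0]
    - [0,0,-0.004,0]
    - [0,0,0,0]
    - [0,0,0,0]

```text
t: 11.6
eef_pos: [588.5, -153.2, 226.6]
orientation: [[0.0, 1.0, -0.003], [1.0, -0.0, 0.001], [0.001, -0.003, -1.0]]
wrist_force: [0.3, 0.6, -0.2]
finger_gap: 0.404
```

```bash
python3 - <<'E'
from cell import robot
import pickle
from h import *
s=robot.read_state(); im=robot.get_image("wrist");sd=robot.get_image("side");tp=robot.get_image("top"); pickle.dump((s,im,sd,tp),open("d4.pkl","wb"))
print(s["eef_pos"],s["wrist_force"],s["finger_gap"])
e,A=wcam(s,im)
for z in(54,70,82,98):
    c=A.T@(np.array((589.3,-153.5,z))-e);print(z,im["fx"]*c[0]/c[2]+im["cx"],im["fy"]*c[1]/c[2]+im["cy"])
g=np.hstack([cv2.resize(im["pixels"][150:300,250:375],None,fx=3.2,fy=3.2,interpolation=2),cv2.resize(sd["pixels"][140:290,300:425],None,fx=3.2,fy=3.2,interpolation=2)])
cv2.imwrite("pics/w4.png",g[:,:,::-1])
E
```

```text
[ 588.50141503 -153.15542895  226.64861776] [ 0.32277361  0.64097742 -0.19362754] 0.40423542086413056
54 314.7965918368667 221.407689982329
70 314.8196379207103 225.5689898188422
82 314.8384789074477 228.97099926922374
98 314.8659850349833 233.93762374189794
```

View pics/w4.png

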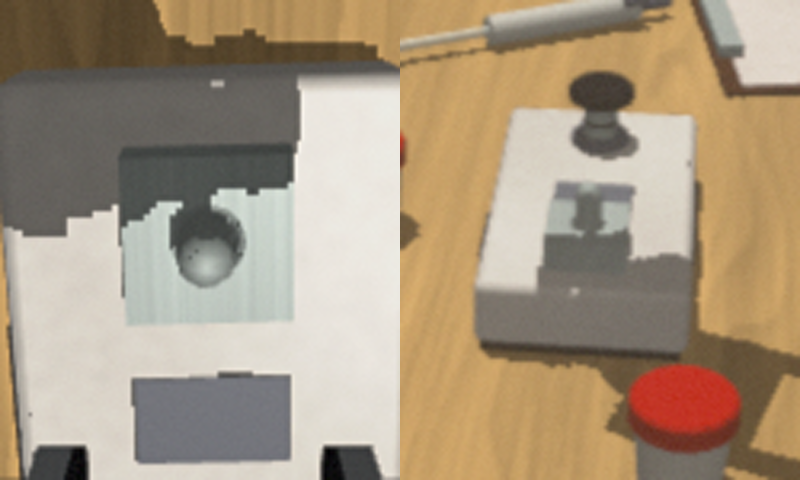

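Capsule stands upright in the chuck (crop (207,250) wrist; (588,205) side), plunger up. Now shut fingers and move over the plunger (expected ≈ (592.4,−293.5)).

Call:
servo_tool:
  plan:
    - [-0.02,0.0005,0,0]
    - [-0.04,0.001,0,0]
    - [-0.04,0.001,0,0]
    - [-0.028,0.0006,0,0]
    - [-0.012,0,0.02,0]
    - [0,0,0.04,0]
    - [0,0,0.03,0]
    - [0,0,0.02,0]
    - [0,0,0.008,0]
    - [0,0,0,0]
  hand: 0
  grip_force: 20

```text
t: 13.0
eef_pos: [592.2, -294.0, 110.0]
orientation: [[0.0, 1.0, -0.0], [1.0, -0.0, 0.0], [0.0, -0.0, -1.0]]
wrist_force: [-0.2, -0.1, 0.4]
finger_gap: 0.001
```

```bash
python3 - <<'E'
from cell import robot
import pickle
from h import *
s=robot.read_state(); im=robot.get_image("wrist");sd=robot.get_image("side"); pickle.dump((s,im,sd),open("d5.pkl","wb"))
print(s["eef_pos"],s["wrist_force"],s["finger_gap"])
a=pickle.load(open("d4.pkl","rb"))[2]
for n,p in(("captop",(589.3,-153.5,98)),("mouth",(589.3,-153.5,70)),("plung",(592.4,-293.5,92))):
    c=a["attitude"].T@(np.array(p)-a["eye"]);u,v=a["fx"]*c[0]/c[2]+a["cx"],a["fy"]*c[1]/c[2]+a["cy"];print(n,u,v,"crop",(u-300)*3.2,(v-140)*3.2)
g=np.hstack([cv2.resize(im["pixels"][210:420,220:405],None,fx=2.3,fy=2.3,interpolation=2)[:480],cv2.resize(sd["pixels"][150:246,330:410],None,fx=4.6,fy=5,interpolation=2)[:480]])
cv2.imwrite("pics/w5.png",g[:,:,::-1])
E
```

```text
[ 592.24931747 -294.03553085  110.0094203 ] [-0.20207221 -0.13425686  0.39446078] 0.0005817819879344366
captop 359.3102507398737 197.45911001194472 crop 189.79280236759587 183.8691520382231
mouth 358.91940789431453 209.93367430381318 crop 188.5421052618065 223.78775777220218
plung 363.7256551683561 166.59289629030323 crop 203.92209653873962 85.09726812897034
```

View pics/w5.png

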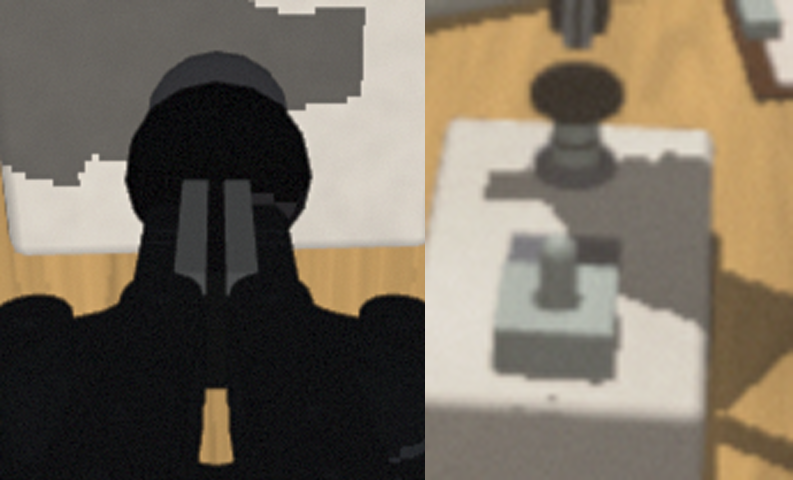

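Capsule dome tip at the predicted home height (crop 183 vs 184), fingers centred over the cap. Descend to contact.

Call:
servo_tool:
  plan:
    - [0,0,0.008,0]
    - [0,0,0.005,0]
    - [0,0,0.002,0]
    - [0,0,0.001,0]
    - [0,0,0,0]
    - [0,0,0,0]

```text
t: 13.85
eef_pos: [592.5, -293.4, 94.5]
orientation: [[-0.0, 1.0, 0.0], [1.0, 0.0, -0.0], [-0.0, 0.0, -1.0]]
wrist_force: [-0.1, 0.3, 0.4]
finger_gap: -0.003
```

Call:
servo_tool:
  plan:
    - [0,0,0.001,0]
    - [0,0,0.001,0]
    - [0,0,0.001,0]
    - [0,0,0,0]
    - [0,0,0,0]

```text
t: 14.48
eef_pos: [592.4, -293.4, 91.7]
orientation: [[-0.0, 1.0, 0.0], [1.0, 0.0, -0.0], [-0.0, 0.0, -1.0]]
wrist_force: [-0.5, 1.4, 3.9]
finger_gap: 0.002
```

Call:
servo_tool:
  plan:
    - [0,0,0.001,0]
    - [0,0,0.001,0]
    - [0,0,0.001,0]
    - [0,0,0,0]
    - [0,0,0,0]

```text
t: 15.1
eef_pos: [592.4, -293.4, 88.5]
orientation: [[0.0, 1.0, 0.0], [1.0, -0.0, 0.0], [0.0, 0.0, -1.0]]
wrist_force: [-1.8, 0.8, 5.9]
finger_gap: -0.003
```

Call:
servo_tool:
  plan:
    - [0,0,0.001,0]
    - [0,0,0.001,0]
    - [0,0,0.001,0]
    - [0,0,0.001,0]
    - [0,0,0.001,0]
    - [0,0,0.001,0]
    - [0,0,0.0005,0]
    - [0,0,0,0]
    - [0,0,0,0]
    - [0,0,0,0]

```text
t: 16.35
eef_pos: [592.5, -293.4, 82.5]
orientation: [[-0.0, 1.0, 0.0], [1.0, 0.0, -0.0], [-0.0, 0.0, -1.0]]
wrist_force: [-2.0, 0.4, 8.4]
finger_gap: -0.002
```

```bash
python3 - <<'E'
from cell import robot
import pickle
from h import *
F=[];Z=[]
for i in range(6):
    sd=robot.get_image("side"); s=robot.read_state(); F.append(s["wrist_force"]);Z.append(s["eef_pos"][2])
print(np.mean(F,0),np.mean(Z),np.std(Z),s["t"])
g=np.hstack([cv2.resize(x["pixels"][150:220,335:405],None,fx=5.7,fy=6.8,interpolation=2) for x in(pickle.load(open("d5.pkl","rb"))[2],sd)])
cv2.imwrite("pics/w6.png",g[:,:,::-1])
E
```

```text
[-2.07424387  1.07069599  7.96520221] 82.50498906557624 0.015366955407881801 16.65
```

View pics/w6.png

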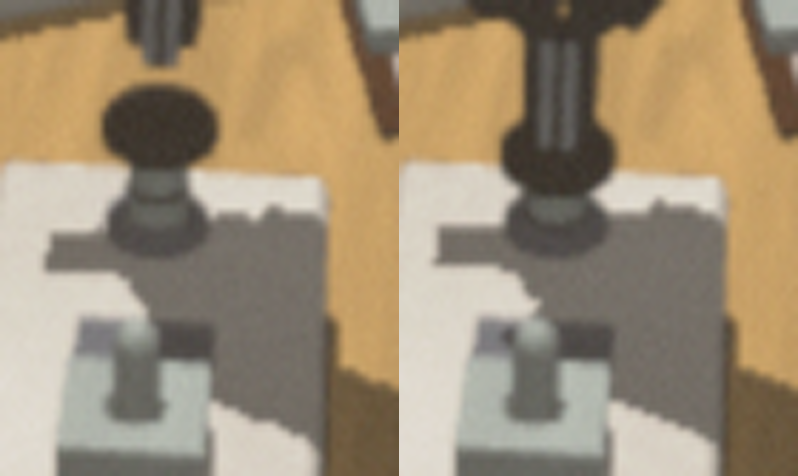

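The ring has gone down to the collar (right half, about (555,222)) and the capsule is unchanged. Hold a bit over a second, then hand in.

Call:
servo_tool:
  plan:
    - [0,0,0.0003,0]
    - [0,0,0,0]
    - [0,0,0,0]
    - [0,0,0,0]
    - [0,0,0,0]
    - [0,0,0,0]
    - [0,0,0,0]
    - [0,0,0,0]
    - [0,0,0,0]
    - [0,0,0,0]

```text
t: 17.9
eef_pos: [592.4, -293.4, 82.2]
orientation: [[0.0, 1.0, 0.0], [1.0, -0.0, -0.0], [-0.0, 0.0, -1.0]]
wrist_force: [-2.3, 1.9, 7.7]
finger_gap: -0.004
```

```bash
python3 -c "
from cell import robot
s=robot.read_state();print(s['t'],s['eef_pos'],s['wrist_force']);print(robot.hand_in())"
```

```text
17.9 [ 592.44646968 -293.41624616   82.20587049] [-2.3261709   1.88199794  7.65967956]
the job is handed in; nothing more can be done
None
```

I moved the capsule from the tray into the chuck, let go of it, then pressed the plunger about halfway. The job was handed in at 17.9 s with the arm still holding it there.

- **Plunger:** the fingertip height puts it about 9.8 mm down, with about 7.7 N of upward push at the wrist. In the last side view the dark ring is level with the collar.
- **Capsule:** in the side view its dome tip was at the height expected for fully home, and it looked unchanged after the press.
- **Disagreements:** before the final correction the capsule was about 1.5 mm off the hole. The wrist and top cameras also differed by about 2 mm. I corrected from a close wrist view, and the capsule went in with no noticeable force.
- **Not checked:** I took no last picture of the plugs, cups and loose lid. The arm never went near them in a way that should have moved them. No check failed.

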